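# Fit the idler bearing and hold the spring tensioner wound

### The job

Fit the loose steel ball bearing over the upright spindle at the end of the spring-loaded tensioner arm, so that it sits flat on the shoulder as the idler. Then swing the arm against its spring, anticlockwise seen from above, until it is fully wound to its far stop, and finish while still holding it there, so that a chain could be laid on; do not let the arm fly back, and leave the other things on the bench where they are.

Things in the scene. Friction and masses are not known exactly. Their poses are not given: they have to be found in the camera images.
- bearing: The loose steel ball bearing, a ring 53 mm across and 16 mm thick with an open bore 23.5 mm across, about 0.16 kg, lying flat on the bench. Origin at the centre of its underside, z up; round, so its yaw does not matter. Grasp it across its outside.
- tensioner: Fixed grey base plate of the chain tensioner, 170 x 140 x 12 mm (its x by its y), turned about the vertical. Origin at the centre of its underside. A pivot body stands on it at x = +45 mm; pivot bolt and coil spring there reach 62 mm above the bench. Two stop posts 45 mm high stand 70 mm from the pivot, one at each end of the arm's swing.
- pivot (a point): Point on the vertical pivot axis of the arm, at the underside of the arm bar, 34 mm above the bench; turns with the base plate.
- spindle_seat (a point): Centre of the shoulder's top face on the arm's free end, where the bearing's underside must rest: 48 mm above the bench, 100 mm from the pivot axis, moving with the arm. Shoulder 34 mm across; below it the arm is a flat bar 26 mm wide, 34 to 42 mm above the bench. The spindle stands 28 mm above the shoulder: 20 mm thick for 18 mm, then tapering to 6 mm at the tip.
- tension_arm (a joint): Angle of the tensioner arm (rad): 0 at rest against one stop; grows anticlockwise seen from above; 1.1 at the far stop, fully wound. At 0 the arm points from the pivot at 148.5 degrees from the base plate's x axis. The spring's torque is 0.2 N m at rest and 0.75 N m at the far stop (about 7.5 N at the spindle); released, the arm flies back.
- tape_roll: Bystander: a small roll of black tape, 55 mm across and 19 mm thick, lying flat on the bench, of nearly the bearing's size. Origin at the centre of its underside.
- tape_measure: Bystander: yellow tape measure, 37 x 78 x 62 mm, standing on the bench. Origin at its underside.
Things that resemble listed ones, but are neither listed nor needed, are in the scene too. What is shaped like the bearing but turquoise or yellow is not meant.

How it is judged:
On the way, in this order (a step that is already met when the one before it is completed fails the run):
1. the bearing sits flat on the shoulder of the arm, over the spindle (horizontal distance between bearing and spindle_seat below 0.005 m and z of bearing in the frame of spindle_seat between -0.004 and 0.004 m and angle between bearing's own z axis and vertical below 0.15 rad and value of joint tension_arm below 0.8 rad), for 0.2 s.
2. the arm is wound to its far stop (value of joint tension_arm above 1.04 rad), for 0.2 s.
At the end, for the whole second after the job is handed in: The robot's fingers still hold the arm (touching the bearing or the arm with more than 2 N) within 0.06 rad of its far stop, and the bearing sits on the shoulder: within 5 mm of the spindle's axis, within 4 mm of the shoulder in height, level within 0.15 rad (value of joint tension_arm above 1.04 rad and (contact force between the fingers and bearing above 2 N or contact force between the fingers and tension_arm above 2 N) and horizontal distance between bearing and spindle_seat below 0.005 m and z of bearing in the frame of spindle_seat between -0.004 and 0.004 m and angle between bearing's own z axis and vertical below 0.15 rad); the arm keeps its last pose, push and grip.
It fails at once if the arm flies back (faster than 3 rad/s towards rest) (velocity of joint tension_arm below -3 rad/s).
It fails at once if a bystander is shifted by more than 40 mm (distance of any of tape_roll, tape_measure from where it was at the start of the episode above 0.04 m).
It also fails if it takes over 45 s, if anything falls off the work surface, if the arm or the gripper's body presses on something with over 40 N, if the wrist force passes 120 N, or if a joint passes its speed limit or range.

### The arm

A 7-joint arm with a two-finger parallel gripper is mounted at the origin on a cart in front of the work surface, level with it; the furniture and walls round the work are solid. World frame = base frame: x ahead of the robot, y to its left, z up, the work surface at z = 0. Lengths are in m, angles in rad, forces in N, time in s.
With the tool pointing down it reaches from about 0.425 to 0.925 m from the base axis. Payload 6.8 kg.
Tool frame: the origin (TCP) lies on the centre line of the jaws, within the pads' length; the fingertips stand 8 mm ahead of it and the grasp point (between the pads) lies 11 mm behind it; z points along the fingers, y is the line along which they close (so a half turn about z gives the same grasp; the last joint's range is limited). The gripper opens to 85 mm and grips with 20 to 120 N. Pads are 22 mm wide; open, the fingers measure 114 mm over their backs; the gripper's body (76 mm by 85 mm) begins 54 mm behind the grasp point. The pads swing forward as they close: fully open they stand 13 mm farther back than shut.
Start: joints at [1.129, 0.477, 0.022, 1.555, -0.011, 1.109, -0.083], TCP at [0.221, -0.638, 0.239] pointing down, gripper open.
Joint ranges: [-2.96, 2.96], [-0.34, 2.1], [-1.41, 1.46], [0.24, 2.44], [-1.37, 4.51], [0.17, 1.92], [-2.96, 2.96]. Speed limits (rad/s): [2.39, 2.39, 3.14, 3.14, 3.14, 3.14, 3.14].

### API

Orientations are given as a rotation vector (axis times angle).
In Python, from station import bot gives the robot as it stands.
- The arm moves only by the shell command python3 -m pendant 'ROWS'. ROWS is JSON, a list of rows, each an object with "claw": the finger opening in cm, from 0 to 8.54; "dp": the shift along the tool's x, y, z in cm, a list of three; "twist": the turn about the tool's z in degrees. In form: [{"claw": claw, "dp": [dx, dy, dz], "twist": twist}, ...]. A call has 1 to 20 rows; each row shifts and turns the commanded pose from where the row before left it, along the tool's axes as they then stand; what a row does not reach is not made up. A row lasts 1/12 s, in which the tool goes at most 41.7 mm and 7.16 degrees, less where a joint would pass 70% of its speed; a pose out of reach is approached as far as the arm can. A call is refused whole if a number of a shift passes 4.17 or a number of a turn 7.16, either way. A call with a gripper value outside its range is refused whole. The fingers move at their own pace and stop on an object; the grip force is fixed at half the most. Time passes only in rows, so rows that do not move let the fingers close. It gives the time, the measured TCP pose, the force, the opening and the grip force at its end, in the units of the state.
- bot.get_obs(): the state, without advancing time (a new reading comes with each control period).
- bot.snapshot(name): name is "side" or "top"; returns a dict with "color" (480x640x3 uint8, red, green, blue), "fx", "fy", "cx", "cy" (pixels), "dist" ([k1, k2, p1, p2, k3] as OpenCV has them; the pictures are not rectified), "position" and "attitude" of the camera in the world. Camera axes: x right, y down, z forward; pixel columns grow to the right and rows downward; lengths in m; the calibration is good to about 2 mm. A picture is of the moment at which its call begins. There is no depth.
- bot.close_job(): hands the job in; it is judged then, once.
The state is a dict: "clock": time; "joint_positions": joint angles; "qd": joint speeds; "effort": joint torques, N m; "eef_pos": TCP position; "eef_rot": TCP orientation; "wrist_force": force on the tool from outside, world axes, zero at the start; "moment": the same for the moment, N m; "width": opening from 0.0 (shut) to 1.0 (fully open); "grip_force": force on a finger pad.
Only numpy, scipy, OpenCV 4.12 (cv2) and the standard library are available. Lean on these libraries where they do the work, as an engineer would, in place of code of your own. Each camera call takes 0.05 s, during which the arm holds its last target. There are 200 camera calls.

## Working session

There is one attempt and no reset: what is moved stays moved. The work goes in short steps, Python scripts to look and compute and a shell command to move; the robot and the scene stay as the last step left them, time stands still between calls to the robot, and variables do not carry over. Pictures are saved under pics/ and viewed, at most 10 in all, crops included, and the job is handed in when it is done.

```bash
mkdir -p pics; cat > h.py <<'E'
import numpy as np, cv2
from scipy.spatial.transform import Rotation as R
def cam(s):
    K=np.array([[s["fx"],0,s["cx"]],[0,s["fy"],s["cy"]],[0,0,1.]])
    a=np.array(s["attitude"],float)
    M=R.from_rotvec(a).as_matrix() if a.shape==(3,) else (R.from_quat(a).as_matrix() if a.shape==(4,) else a)
    return K,np.array(s["dist"],float),M,np.array(s["position"],float)
def ray(s,uv):
    K,d,M,p=cam(s)
    n=cv2.undistortPoints(np.array(uv,float).reshape(-1,1,2),K,d).reshape(-1,2)
    return p,(M@np.c_[n,np.ones(len(n))].T).T
def onz(s,uv,z):
    p,r=ray(s,uv); return p+r*((z-p[2])/r[:,2])[:,None]
def proj(s,P):
    K,d,M,p=cam(s)
    return cv2.projectPoints(np.array(P,float).reshape(-1,1,3),cv2.Rodrigues(M.T)[0],-M.T@p,K,d)[0].reshape(-1,2)
E
python3 - <<'E'
from station import bot
import cv2,pickle
o=bot.get_obs();print(o)
for n in("top","side"):
    s=bot.snapshot(n);pickle.dump(s,open(n+"0.pkl","wb"))
    cv2.imwrite(f"pics/{n}0.png",s["color"][:,:,::-1]);print({k:v for k,v in s.items() if k!="color"})
E
```

```text
{'clock': 0.0, 'joint_positions': array([ 1.12888466,  0.47785142,  0.02233255,  1.55644913, -0.01149372,
        1.10928992, -0.08310156]), 'qd': array([-0.00015224,  0.00102479, -0.00117467, -0.00057658, -0.00107893,
       -0.00100973, -0.00144534]), 'effort': array([-3.62901237e-04, -5.96467888e+01,  1.60788383e+00, -2.81202292e+01,
        1.24152331e-02,  9.30056238e-03, -5.33554658e-05]), 'eef_pos': array([ 0.22096208, -0.63719924,  0.23829213]), 'eef_rot': array([-3.09613858e+00, -5.21662827e-01,  7.07671729e-04]), 'wrist_force': array([-0.07293016, -0.57512439,  0.22333442]), 'moment': array([-0.0525465 ,  0.00990011, -0.0107046 ]), 'grip_force': 0.0, 'width': 0.9978328826031972}
{'fx': 495.2968800555926, 'fy': 495.2968800555926, 'cx': 317.7718177983158, 'cy': 236.72138857850507, 'dist': array([-0.11343652,  0.        ,  0.        ,  0.        ,  0.        ]), 'position': array([0.4997221 , 0.19864982, 0.95618552]), 'attitude': array([-2.21058563,  2.1710497 , -0.10287988])}
{'fx': 506.57858806645424, 'fy': 506.57858806645424, 'cx': 321.8200805162508, 'cy': 234.59182883461608, 'dist': array([0.0376126, 0.       , 0.       , 0.       , 0.       ]), 'position': array([ 0.56357849, -0.49256306,  0.62972318]), 'attitude': array([-2.2774739 , -0.01896345,  0.01796351])}
```

View pics/top0.png

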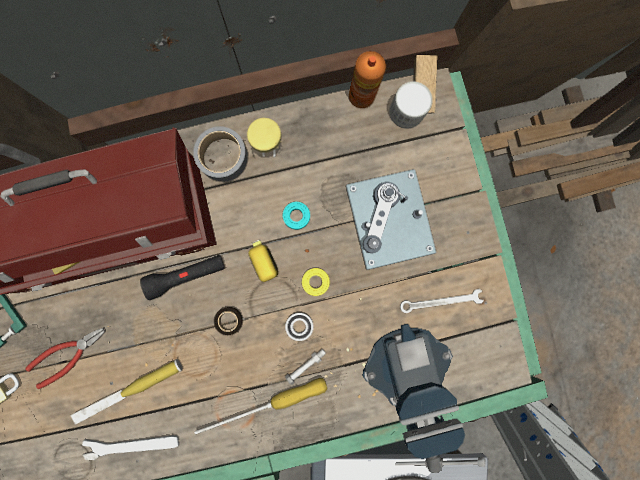

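View pics/side0.png

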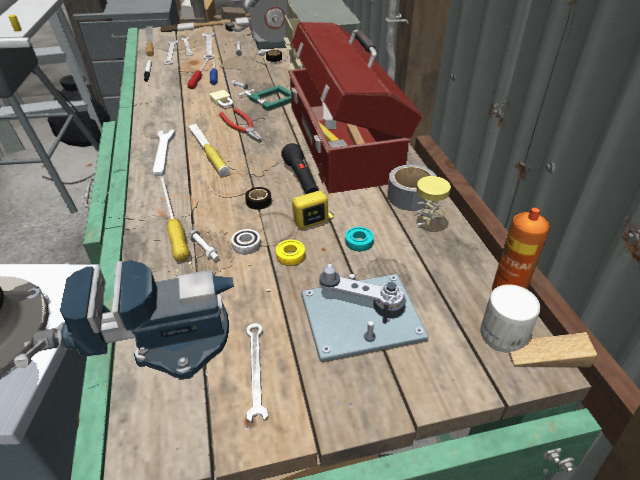

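Candidates in the top view: the steel bearing (299,326), the black tape roll (228,320), the turquoise ring (296,215) and the yellow ring (315,281). I choose (299,326), which is the steel one. The spindle is near (372,243), the pivot near (388,192) and the plate centre near (392,220).

```bash
python3 - <<'E'
import pickle,cv2,numpy as np
from h import *
t=pickle.load(open("top0.pkl","rb"));s=pickle.load(open("side0.pkl","rb"))
print("bearing",onz(t,[299.5,326.5],.016),onz(s,[246,239],.016))
print("taperoll",onz(t,[228,320],.019),"yel",onz(t,[315,281],.016),"meas",onz(t,[264,262],.062))
print("plate corners",onz(t,[[348,184],[414,169],[436,249],[369,269]],.012))
print("spindle",onz(t,[372,243],.062),onz(s,[329,268],.076),"pivot",onz(t,[388,192],.062),onz(s,[391,286],.062))
print("vise",onz(t,[[405,325],[365,365]],.1), "tcp px",proj(t,[0.22,-.637,.239]))
a=cv2.resize(t["color"][280:360,200:340],None,fx=4,fy=4,interpolation=cv2.INTER_CUBIC)
b=cv2.resize(t["color"][160:280,330:450],None,fx=4,fy=4,interpolation=cv2.INTER_CUBIC)
c=np.zeros((480,1060,3),np.uint8);c[:320,:560]=a;c[:480,560:1040]=b
cv2.imwrite("pics/crop.png",cv2.resize(c[:,:,::-1],(795,360)))
E
```

```text
bearing [[0.40145646 0.21419925 0.016     ]] [[0.40541499 0.21180934 0.016     ]]
taperoll [[0.41126014 0.3488874  0.019     ]] yel [[0.4875856  0.18650457 0.016     ]] meas [[0.52067083 0.279666   0.062     ]]
plate corners [[ 0.67533002  0.12598185  0.012     ]
 [ 0.70811209 -0.00289881  0.012     ]
 [ 0.55254349 -0.04590962  0.012     ]
 [ 0.51205329  0.08375517  0.012     ]]
spindle [[0.55861383 0.08485859 0.062     ]] [[0.55988878 0.07554437 0.076     ]] pivot [[0.65286631 0.05611117 0.062     ]] [[0.65555239 0.05159815 0.062     ]]
vise [[0.41510292 0.03071115 0.1       ]
 [0.34580412 0.09916239 0.1       ]] tcp px [[787.48140485 437.26607604]]
```

View pics/crop.png

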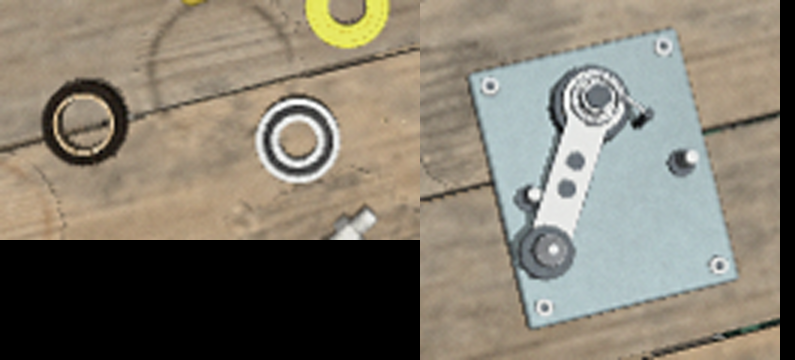

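The crop confirms it: the steel ring with grey races is at (299.6,326.7), and the shoulder centre is near (372,243.7). The plate yaw is about 14.5°. That predicts the seat at (0.558,0.083), which agrees with the measurement, and a far-stop seat at about (0.585,-0.018). The tool's closing axis already lies along the mid-swing direction, so no twist is needed.

```bash
cat >> h.py <<'E'
def todp(o,target):
    return R.from_rotvec(o["eef_rot"]).as_matrix().T@(np.array(target)-o["eef_pos"])*100
E
python3 - <<'E'
import pickle
from h import *
from station import bot
t=pickle.load(open("top0.pkl","rb"));s=pickle.load(open("side0.pkl","rb"))
print("shoulder",onz(t,[371.8,243.7],.048),onz(t,[374.3,243],.076),"bearing",onz(t,[299.6,326.7],.016))
for n,S in(("top",t),("side",s)):  # bearing by Otsu-free saturation/bright mask hull
    c={"top":(299,326),"side":(246,239)}[n]
    hsv=cv2.cvtColor(S["color"],cv2.COLOR_RGB2HSV);m=((hsv[:,:,1]<45)).astype(np.uint8)
    z=np.zeros_like(m);cv2.circle(z,c,24,1,-1);m&=z
    k=max(cv2.findContours(m,cv2.RETR_EXTERNAL,cv2.CHAIN_APPROX_NONE)[0],key=cv2.contourArea)
    e=cv2.fitEllipse(cv2.convexHull(k));print(n,e,onz(S,[e[0]],.012 if n=="side" else .014))
o=bot.get_obs();r=R.from_rotvec(o["eef_rot"]).as_matrix().T
for d in([.279,.338,.04],[.05,.30,0],[-.147,.213,0]): print(r@np.array(d)*100)
E
```

```text
shoulder [[0.55823616 0.08343538 0.048     ]] [[0.55776691 0.08250976 0.076     ]] bearing [[0.40108415 0.21400391 0.016     ]]
top ((298.93756103515625, 326.38726806640625), (28.27193832397461, 28.72114372253418), 11.764463424682617) [[0.40144149 0.21529787 0.014     ]]
side ((245.64964294433594, 240.90493774414062), (25.38397789001465, 30.075624465942383), 82.39309692382812) [[0.40445453 0.21102191 0.012     ]]
[ 37.43388205 -22.7995113   -3.96695843]
[ 14.55340033 -26.7057436    0.04239385]
[ -6.9096919  -24.94061706   0.04217061]
```

```bash
python3 -m pendant '[{"claw":8.54,"dp":[2.34,-1.42,-0.3],"twist":0},{"claw":8.54,"dp":[2.34,-1.42,-0.3],"twist":0},{"claw":8.54,"dp":[2.34,-1.42,-0.3],"twist":0},{"claw":8.54,"dp":[2.34,-1.42,-0.3],"twist":0},{"claw":8.54,"dp":[2.34,-1.42,-0.3],"twist":0},{"claw":8.54,"dp":[2.34,-1.42,-0.3],"twist":0},{"claw":8.54,"dp":[2.34,-1.42,-0.3],"twist":0},{"claw":8.54,"dp":[2.34,-1.42,-0.3],"twist":0},{"claw":8.54,"dp":[2.34,-1.42,-0.3],"twist":0},{"claw":8.54,"dp":[2.34,-1.42,-0.3],"twist":0},{"claw":8.54,"dp":[2.34,-1.42,-0.3],"twist":0},{"claw":8.54,"dp":[2.34,-1.42,-0.3],"twist":0},{"claw":8.54,"dp":[2.34,-1.42,-0.3],"twist":0},{"claw":8.54,"dp":[2.34,-1.42,0],"twist":0},{"claw":8.54,"dp":[2.34,-1.42,0],"twist":0},{"claw":8.54,"dp":[2.34,-1.42,0],"twist":0}]'
python3 -m pendant '[{"claw":8.54,"dp":[1.32,-2.42,0],"twist":0},{"claw":8.54,"dp":[1.32,-2.42,0],"twist":0},{"claw":8.54,"dp":[1.32,-2.42,0],"twist":0},{"claw":8.54,"dp":[1.32,-2.42,0],"twist":0},{"claw":8.54,"dp":[1.32,-2.42,0],"twist":0},{"claw":8.54,"dp":[1.32,-2.42,0],"twist":0},{"claw":8.54,"dp":[1.32,-2.42,0],"twist":0},{"claw":8.54,"dp":[1.32,-2.42,0],"twist":0},{"claw":8.54,"dp":[1.32,-2.42,0],"twist":0},{"claw":8.54,"dp":[1.32,-2.42,0],"twist":0},{"claw":8.54,"dp":[1.32,-2.42,0],"twist":0}]'
python3 - <<'E'
from h import *
from station import bot
o=bot.get_obs();print(o["joint_positions"],o["wrist_force"],todp(o,[.402,.2135,.10]))
E
```

```text
clock: 1.43
eef_pos: [0.5009, -0.2992, 0.278]
eef_rot: [-3.098, -0.522, 0.001]
wrist_force: [-0.2, -0.4, -0.3]
width: 1.001
grip_force: 0.0
clock: 2.35
eef_pos: [0.5502, -0.0001, 0.278]
eef_rot: [3.098, 0.522, -0.001]
wrist_force: [1.1, -0.4, 0.2]
width: 1.003
grip_force: 0.0
[ 0.15726283  0.25674218 -0.32388413  1.79275698  0.09050356  1.10722751
 -1.43453849] [ 1.05493311 -0.39536592  0.18831736] [ -6.99239006 -25.03578099  17.80608181]
```

```bash
python3 -m pendant '[{"claw":8.54,"dp":[-0.7,-2.5,0],"twist":0},{"claw":8.54,"dp":[-0.7,-2.5,0],"twist":0},{"claw":8.54,"dp":[-0.7,-2.5,0],"twist":0},{"claw":8.54,"dp":[-0.7,-2.5,0],"twist":0},{"claw":8.54,"dp":[-0.7,-2.5,0],"twist":0},{"claw":8.54,"dp":[-0.7,-2.5,0],"twist":0},{"claw":8.54,"dp":[-0.7,-2.5,0],"twist":0},{"claw":8.54,"dp":[-0.7,-2.5,0],"twist":0},{"claw":8.54,"dp":[-0.7,-2.5,0],"twist":0},{"claw":8.54,"dp":[-0.7,-2.5,0],"twist":0},{"claw":8.54,"dp":[0,0,3],"twist":0},{"claw":8.54,"dp":[0,0,3],"twist":0},{"claw":8.54,"dp":[0,0,3],"twist":0},{"claw":8.54,"dp":[0,0,3],"twist":0},{"claw":8.54,"dp":[0,0,3],"twist":0},{"claw":8.54,"dp":[0,0,2.5],"twist":0},{"claw":8.54,"dp":[0,0,0],"twist":0},{"claw":8.54,"dp":[0,0,0],"twist":0}]'
python3 - <<'E'
from h import *
from station import bot
o=bot.get_obs();print(o["joint_positions"],todp(o,[.402,.2135,.011]))
c=np.zeros((320,760,3),np.uint8)
for i,(n,b) in enumerate((("top",(299,326)),("side",(246,239)))):
    s=bot.snapshot(n);p=proj(s,[o["eef_pos"]+[0,0,-.008],[.402,.2135,.016]]);print(n,p)
    im=s["color"].copy()
    u,v=b;a=cv2.resize(im[v-40:v+40,u-47:u+48],None,fx=4,fy=4);c[:,i*380:i*380+380]=a
cv2.imwrite("pics/above.png",c[:,:,::-1])
E
```

```text
clock: 3.85
eef_pos: [0.4015, 0.2115, 0.1026]
eef_rot: [3.097, 0.522, -0.005]
wrist_force: [0.4, 1.0, -0.4]
width: 1.001
grip_force: 0.0
[-0.21642011  0.35652693 -0.47400291  2.16026724  0.25468899  0.68059604
 -2.10133624] [ 0.14761581 -0.17500292  9.16383602]
top [[300.2280595  331.28956562]
 [299.87649845 326.21692029]]
side [[239.02280429 205.11779158]
 [244.27965022 238.38643158]]
```

View pics/above.png

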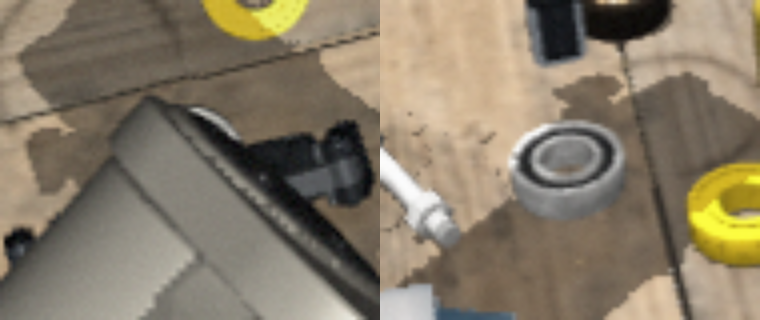

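The bearing is undisturbed: side view centre (246,238.3), with the jaws straddling it and room on both sides. Fusing both views gives about (0.403,0.213). Descending and gripping.

```bash
python3 -m pendant '[{"claw":8.54,"dp":[0.2,-0.1,2.5],"twist":0},{"claw":8.54,"dp":[0,0,2.5],"twist":0},{"claw":8.54,"dp":[0,0,2],"twist":0},{"claw":8.54,"dp":[0,0,1.5],"twist":0},{"claw":8.54,"dp":[0,0,0.85],"twist":0},{"claw":8.54,"dp":[0,0,0],"twist":0},{"claw":5.0,"dp":[0,0,0],"twist":0},{"claw":5.0,"dp":[0,0,0],"twist":0},{"claw":5.0,"dp":[0,0,0],"twist":0},{"claw":5.0,"dp":[0,0,0],"twist":0},{"claw":4.5,"dp":[0,0,0],"twist":0},{"claw":4.5,"dp":[0,0,0],"twist":0},{"claw":4.5,"dp":[0,0,0],"twist":0},{"claw":4.5,"dp":[0,0,0],"twist":0}]'
```

```text
clock: 5.12
eef_pos: [0.4049, 0.2141, 0.0115]
eef_rot: [-3.098, -0.522, -0.004]
wrist_force: [-2.3, -0.9, 12.2]
width: 0.588
grip_force: 59.9
```

```bash
python3 -m pendant '[{"claw":4.5,"dp":[0,0,-1],"twist":0},{"claw":4.5,"dp":[0,0,-2.5],"twist":0},{"claw":4.5,"dp":[0,0,-2.5],"twist":0},{"claw":4.5,"dp":[0,0,-2.5],"twist":0},{"claw":4.5,"dp":[0,0,-2],"twist":0},{"claw":4.5,"dp":[0,0,0],"twist":0},{"claw":4.5,"dp":[0,0,0],"twist":0},{"claw":4.5,"dp":[0,0,0],"twist":0}]'
python3 - <<'E'
from h import *
from station import bot
import pickle
o=bot.get_obs();print(o["eef_pos"],o["wrist_force"])
s=bot.snapshot("side");pickle.dump(s,open("side1.pkl","wb"))
p=proj(s,[o["eef_pos"]])[0];print(p)
u,v=p.astype(int);a=cv2.resize(s["color"][v-40:v+40,u-50:u+50],None,fx=6,fy=6,interpolation=cv2.INTER_CUBIC)
print(u-50,v-40)
cv2.imwrite("pics/held.png",a[:,:,::-1])
E
```

```text
clock: 5.78
eef_pos: [0.4037, 0.2129, 0.1146]
eef_rot: [3.098, 0.521, -0.0]
wrist_force: [-1.2, -0.9, -1.3]
width: 0.59
grip_force: 63.3
[0.40366294 0.21294656 0.11461695] [-1.22013043 -0.87953338 -1.29547934]
[239.10586138 195.35876683]
189 155
```

View pics/held.png

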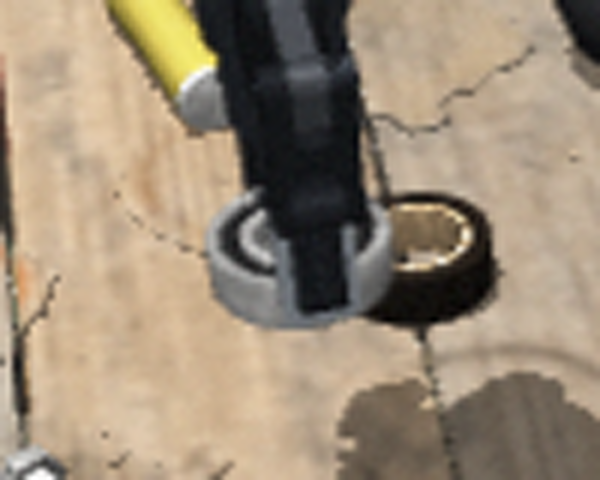

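Held level: the ring spans crop columns 208–392, so its centre is u≈239.0, and the projected TCP is at u=239.1. It is centred in x. Moving above the spindle.

```bash
python3 - <<'E'
from h import *
from station import bot
o=bot.get_obs();print(todp(o,[.558,.083,.115]))
E
```

```text
[10.3596767  17.33638883 -0.09435664]
```

```bash
python3 -m pendant '[{"claw":4.5,"dp":[0.5,0.85,0],"twist":0},{"claw":4.5,"dp":[1.2,2,0],"twist":0},{"claw":4.5,"dp":[1.4,2.35,0],"twist":0},{"claw":4.5,"dp":[1.4,2.35,0],"twist":0},{"claw":4.5,"dp":[1.4,2.35,0],"twist":0},{"claw":4.5,"dp":[1.4,2.35,0],"twist":0},{"claw":4.5,"dp":[1.4,2.3,0],"twist":0},{"claw":4.5,"dp":[1.2,2,0],"twist":0},{"claw":4.5,"dp":[0.46,0.79,0],"twist":0},{"claw":4.5,"dp":[0,0,0],"twist":0},{"claw":4.5,"dp":[0,0,0],"twist":0},{"claw":4.5,"dp":[0,0,0],"twist":0}]'
python3 - <<'E'
from h import *
from station import bot
import pickle
s0=pickle.load(open("side0.pkl","rb"))
o=bot.get_obs();print(o["eef_pos"])
s=bot.snapshot("side");pickle.dump(s,open("side2.pkl","wb"))
e=o["eef_pos"];print("tcp,bearing bottom,seat,tip",proj(s,[e,e-[0,0,.0115],[.558,.083,.048],[.558,.083,.076]]))
c=np.zeros((480,800,3),np.uint8)
for i,S in enumerate((s0,s)): c[:,i*400:i*400+400]=cv2.resize(S["color"][220:300,295:362],(400,480),interpolation=cv2.INTER_CUBIC)
cv2.imwrite("pics/over.png",c[:,:,::-1])
E
```

```text
clock: 6.83
eef_pos: [0.5572, 0.0849, 0.1142]
eef_rot: [-3.097, -0.525, 0.003]
wrist_force: [-1.2, 0.7, -1.0]
width: 0.585
grip_force: 63.3
[0.55719791 0.08485303 0.11421317]
tcp,bearing bottom,seat,tip [[327.35502317 245.76379895]
 [327.35203502 251.32788376]
 [327.82449424 277.23951933]
 [327.84179589 264.67405157]]
```

View pics/over.png

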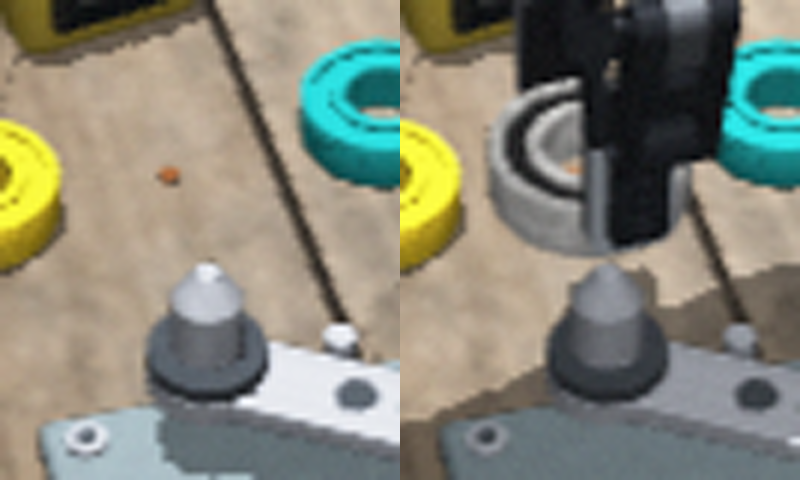

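The view shows the spindle axis at u≈329.8 with its tip at v≈263.7, and the held ring centred at u≈326.8. So the ring must go about 4 mm in +x. I'll check the ring's y and height from its upper and lower edges.

```bash
python3 - <<'E'
from h import *
from station import bot
import pickle
s=pickle.load(open("side2.pkl","rb"));o=bot.get_obs();e=o["eef_pos"]
a=np.linspace(0,2*np.pi,90);C=np.c_[np.cos(a),np.sin(a),0*a]*.0265
for z in(.0085,.0115,.0145):
    b=proj(s,e-[0,0,z]+C)[:,1].max();t=proj(s,e-[0,0,z-.016]+C)[:,1].min();print(z,"bottom v",b,"top v",t,"seen 262.3 233")
c=e-[0,0,.0115]
u=proj(s,np.r_[c+C,c+[0,0,.016]+C])[:,0];print("u",u.min(),u.max(),"seen",295+88/5.97,295+292/5.97)
C2=C*17/26.5
for y in(.080,.083,.086): 
    p=proj(s,np.array([.561,y,.048])+C2);q=proj(s,np.array([.561,y,.042])+C2);print(y,"shoulder top v",p[:,1].min(),"bot",q[:,1].max(),"u",p[:,0].min(),p[:,0].max(),"tip",proj(s,[.561,y,.076]))
print(todp(o,[.561,.083,.10]))
E
```

```text
0.0085 bottom v 261.57870098458363 top v 230.65333151737528 seen 262.3 233
0.0115 bottom v 263.0285294721985 top v 232.1240453548201 seen 262.3 233
0.0145 bottom v 264.47100817918255 top v 233.5875290924482 seen 262.3 233
u 309.99081627638964 344.83200107984635 seen 309.7403685092127 343.9112227805695
0.08 shoulder top v 271.13105936710133 bot 288.9265065126612 u 319.0806042622499 340.274968068435 tip [[329.73363146 266.01942117]]
0.083 shoulder top v 269.8383511275302 bot 287.54732961222015 u 319.125104633255 340.2598097667585 tip [[329.74851365 264.69111023]]
0.086 shoulder top v 268.5527939737747 bot 286.17602058057787 u 319.1693538235407 340.2447461001435 tip [[329.76331463 263.37042464]]
[0.28636051 0.31736228 1.44335212]
```

```bash
python3 -m pendant '[{"claw":4.5,"dp":[0.33,0.2,0],"twist":0},{"claw":4.5,"dp":[0,0,0],"twist":0},{"claw":4.5,"dp":[0,0,1],"twist":0},{"claw":4.5,"dp":[0,0,1],"twist":0},{"claw":4.5,"dp":[0,0,0.7],"twist":0},{"claw":4.5,"dp":[0,0,0.5],"twist":0},{"claw":4.5,"dp":[0,0,0.5],"twist":0},{"claw":4.5,"dp":[0,0,0],"twist":0},{"claw":4.5,"dp":[0,0,0],"twist":0}]'
```

```text
clock: 7.63
eef_pos: [0.5622, 0.0828, 0.0774]
eef_rot: [-3.098, -0.522, 0.001]
wrist_force: [-0.9, -0.1, -1.1]
width: 0.588
grip_force: 63.3
```

```bash
python3 -m pendant '[{"claw":4.5,"dp":[0,0,0.3],"twist":0},{"claw":4.5,"dp":[0,0,0.3],"twist":0},{"claw":4.5,"dp":[0,0,0.3],"twist":0},{"claw":4.5,"dp":[0,0,0],"twist":0}]'
python3 - <<'E'
from h import *
from station import bot
import pickle
o=bot.get_obs();e=o["eef_pos"]
s=bot.snapshot("side");pickle.dump(s,open("side3.pkl","wb"))
print(e,o["moment"])
cv2.imwrite("pics/fit.png",cv2.resize(s["color"][220:300,280:400],(720,480),interpolation=cv2.INTER_CUBIC)[:,:,::-1])
E
```

```text
clock: 7.97
eef_pos: [0.5621, 0.0827, 0.0683]
eef_rot: [3.098, 0.522, -0.001]
wrist_force: [-0.8, 0.3, -1.4]
width: 0.585
grip_force: 63.3
[0.56210544 0.08268562 0.06827895] [ 0.03456006 -0.00655548  0.02245355]
```

View pics/fit.png

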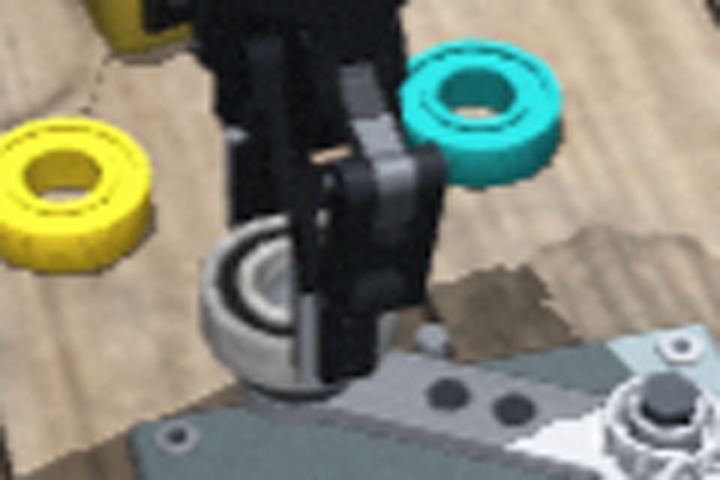

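The ring is over the spindle (ring centre at crop ≈(300,300), shoulder visible just below), with no contact force. Lowering onto the shoulder.

```bash
python3 -m pendant '[{"claw":4.5,"dp":[0,0,0.3],"twist":0},{"claw":4.5,"dp":[0,0,0.3],"twist":0},{"claw":4.5,"dp":[0,0,0.15],"twist":0},{"claw":4.5,"dp":[0,0,0],"twist":0},{"claw":4.5,"dp":[0,0,0],"twist":0}]'
```

```text
clock: 8.43
eef_pos: [0.5624, 0.0828, 0.0612]
eef_rot: [-3.098, -0.522, 0.0]
wrist_force: [0.1, -0.3, -1.4]
width: 0.588
grip_force: 63.3
```

```bash
python3 -m pendant '[{"claw":4.5,"dp":[0,0,0.1],"twist":0},{"claw":4.5,"dp":[0,0,0.1],"twist":0},{"claw":4.5,"dp":[0,0,0],"twist":0}]'; python3 -m pendant '[{"claw":4.5,"dp":[0,0,0.1],"twist":0},{"claw":4.5,"dp":[0,0,0.1],"twist":0},{"claw":4.5,"dp":[0,0,0],"twist":0},{"claw":4.5,"dp":[0,0,0],"twist":0}]'
```

```text
clock: 8.68
eef_pos: [0.5626, 0.0829, 0.0597]
eef_rot: [3.098, 0.522, 0.001]
wrist_force: [-1.1, -0.5, 1.4]
width: 0.59
grip_force: 63.6
clock: 9.02
eef_pos: [0.5627, 0.083, 0.0594]
eef_rot: [3.097, 0.521, 0.001]
wrist_force: [-7.4, -1.6, 20.2]
width: 0.585
grip_force: 65.5
```

Seated at TCP z=0.0597 as predicted, with 20 N on the shoulder. Now computing the arc.

```bash
python3 - <<'E'
from h import *
from station import bot
o=bot.get_obs();r=R.from_rotvec(o["eef_rot"]).as_matrix().T
a=np.radians(163.5)+np.linspace(0,1.1,13)
P=.1*np.c_[np.cos(a),np.sin(a),0*a]
print((np.diff(P,axis=0)@r.T*100).round(2)); print("end",o["eef_pos"]+P[[6,12]]-P[0])
E
```

```text
[[-0.5   0.77  0.  ]
 [-0.43  0.81  0.  ]
 [-0.35  0.85  0.  ]
 [-0.27  0.88  0.  ]
 [-0.19  0.9   0.  ]
 [-0.11  0.91  0.  ]
 [-0.02  0.92  0.  ]
 [ 0.06  0.91  0.  ]
 [ 0.14  0.9   0.  ]
 [ 0.23  0.89  0.  ]
 [ 0.31  0.86  0.  ]
 [ 0.38  0.83  0.  ]]
end [[ 0.56199317  0.02871236  0.05941043]
 [ 0.58977667 -0.01795226  0.05941043]]
```

```bash
python3 -m pendant '[{"claw":4.5,"dp":[0,0,-0.12],"twist":0},{"claw":4.5,"dp":[0,0,0],"twist":0},{"claw":4.5,"dp":[0,0,0],"twist":0}]'; python3 -m pendant '[{"claw":4.5,"dp":[-0.25,0.38,0],"twist":0},{"claw":4.5,"dp":[-0.25,0.39,0],"twist":0},{"claw":4.5,"dp":[-0.22,0.4,0],"twist":0},{"claw":4.5,"dp":[-0.21,0.41,0],"twist":0},{"claw":4.5,"dp":[-0.18,0.42,0],"twist":0},{"claw":4.5,"dp":[-0.17,0.43,0],"twist":0},{"claw":4.5,"dp":[-0.14,0.44,0],"twist":0},{"claw":4.5,"dp":[-0.13,0.44,0],"twist":0},{"claw":4.5,"dp":[0,0,0],"twist":0}]'
```

```text
clock: 9.27
eef_pos: [0.5627, 0.0829, 0.0595]
eef_rot: [3.098, 0.522, 0.001]
wrist_force: [-3.6, -0.6, 10.5]
width: 0.584
grip_force: 64.6
clock: 10.02
eef_pos: [0.558, 0.0483, 0.0595]
eef_rot: [-3.096, -0.524, 0.001]
wrist_force: [-7.0, 5.0, 12.5]
width: 0.589
grip_force: 64.8
```

```bash
python3 -m pendant '[{"claw":4.5,"dp":[-0.14,0.45,0],"twist":0},{"claw":4.5,"dp":[-0.13,0.45,0],"twist":0},{"claw":4.5,"dp":[-0.08,0.45,0],"twist":0},{"claw":4.5,"dp":[-0.06,0.46,0],"twist":0},{"claw":4.5,"dp":[-0.01,0.46,0],"twist":0},{"claw":4.5,"dp":[-0.01,0.46,0],"twist":0},{"claw":4.5,"dp":[0.03,0.46,0],"twist":0},{"claw":4.5,"dp":[0.03,0.45,0],"twist":0},{"claw":4.5,"dp":[0,0,0],"twist":0}]'
```

```text
clock: 10.77
eef_pos: [0.566, 0.0123, 0.0595]
eef_rot: [-3.096, -0.524, 0.003]
wrist_force: [-8.9, 4.0, 16.0]
width: 0.587
grip_force: 65.1
```

```bash
python3 -m pendant '[{"claw":4.5,"dp":[0.05,0.45,-0.03],"twist":0},{"claw":4.5,"dp":[0.06,0.45,0],"twist":0},{"claw":4.5,"dp":[0.1,0.45,-0.02],"twist":0},{"claw":4.5,"dp":[0.1,0.44,0],"twist":0},{"claw":4.5,"dp":[0.13,0.43,0],"twist":0},{"claw":4.5,"dp":[0.14,0.43,0],"twist":0},{"claw":4.5,"dp":[0.18,0.41,0],"twist":0},{"claw":4.5,"dp":[0,0,0],"twist":0},{"claw":4.5,"dp":[0,0,0],"twist":0}]'
```

```text
clock: 11.52
eef_pos: [0.5827, -0.0143, 0.0595]
eef_rot: [-3.097, -0.523, 0.005]
wrist_force: [-8.4, 2.0, 12.6]
width: 0.591
grip_force: 64.7
```

```bash
python3 -m pendant '[{"claw":4.5,"dp":[0.13,0.27,0],"twist":0},{"claw":4.5,"dp":[0.13,0.27,0],"twist":0},{"claw":4.5,"dp":[0,0,0],"twist":0},{"claw":4.5,"dp":[0,0,0],"twist":0}]'; python3 -m pendant '[{"claw":4.5,"dp":[0.06,0.12,0],"twist":0},{"claw":4.5,"dp":[0.06,0.12,0],"twist":0},{"claw":4.5,"dp":[0,0,0],"twist":0},{"claw":4.5,"dp":[0,0,0],"twist":0}]'
```

```text
clock: 11.85
eef_pos: [0.5866, -0.0184, 0.0595]
eef_rot: [-3.096, -0.524, 0.006]
wrist_force: [-8.6, 2.2, 13.3]
width: 0.587
grip_force: 64.8
clock: 12.18
eef_pos: [0.5883, -0.0202, 0.0595]
eef_rot: [-3.096, -0.524, 0.006]
wrist_force: [-9.3, 2.1, 14.5]
width: 0.587
grip_force: 64.8
```

```bash
python3 -m pendant '[{"claw":4.5,"dp":[0.08,0.13,0],"twist":0},{"claw":4.5,"dp":[0.08,0.13,0],"twist":0},{"claw":4.5,"dp":[0,0,0],"twist":0},{"claw":4.5,"dp":[0,0,0],"twist":0}]'; python3 -m pendant '[{"claw":4.5,"dp":[0.08,0.13,0],"twist":0},{"claw":4.5,"dp":[0,0,0],"twist":0},{"claw":4.5,"dp":[0,0,0],"twist":0}]'
python3 - <<'E'
from h import *
from station import bot
o=bot.get_obs();e=o["eef_pos"];print(e,o["wrist_force"],o["moment"])
s=bot.snapshot("side");t=bot.snapshot("top")
c=np.zeros((480,800,3),np.uint8)
c[:,:400]=cv2.resize(s["color"][250:346,305:385],(400,480),interpolation=cv2.INTER_CUBIC)
c[:,400:]=cv2.resize(t["color"][170:290,345:445],(400,480),interpolation=cv2.INTER_CUBIC)
cv2.imwrite("pics/end.png",c[:,:,::-1])
E
```

```text
clock: 12.52
eef_pos: [0.589, -0.0208, 0.0594]
eef_rot: [-3.095, -0.525, 0.011]
wrist_force: [-14.3, 5.5, 18.2]
width: 0.587
grip_force: 65.4
clock: 12.77
eef_pos: [0.5892, -0.0209, 0.0594]
eef_rot: [-3.094, -0.527, 0.014]
wrist_force: [-17.5, 7.2, 21.3]
width: 0.588
grip_force: 65.7
[ 0.58916422 -0.02093446  0.05940393] [-17.54011259   7.17102572  21.28356427] [1.53087605 3.84798413 0.22236722]
```

View pics/end.png

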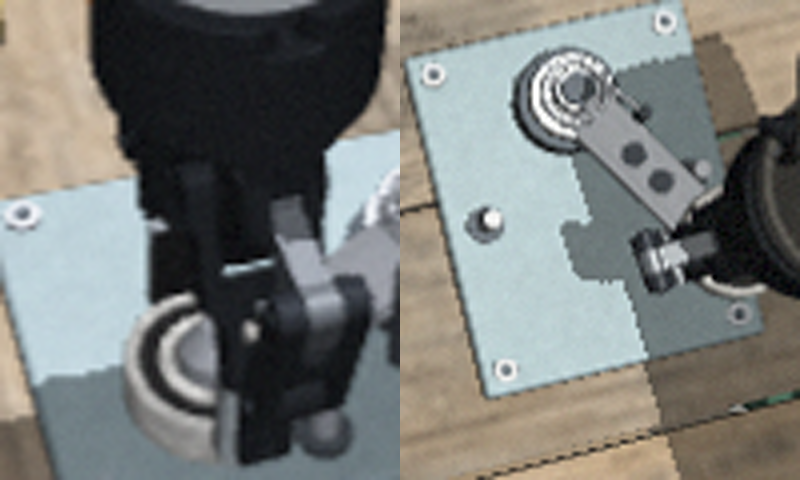

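The arm bar is against the far post (top-view crop ≈(695,175)). The position has stalled while the force rises, and the ring is level around the spindle. Holding briefly, then handing in.

```bash
python3 -m pendant '[{"claw":4.5,"dp":[0,0,0],"twist":0},{"claw":4.5,"dp":[0,0,0],"twist":0},{"claw":4.5,"dp":[0,0,0],"twist":0},{"claw":4.5,"dp":[0,0,0],"twist":0},{"claw":4.5,"dp":[0,0,0],"twist":0}]'; python3 -c 'from station import bot;print(bot.close_job())'
```

```text
clock: 13.28
eef_pos: [0.5892, -0.0209, 0.0594]
eef_rot: [-3.094, -0.527, 0.014]
wrist_force: [-17.9, 7.7, 20.9]
width: 0.586
grip_force: 65.7
the job is handed in; nothing more can be done
None
```

The bearing is seated on the spindle shoulder and the tensioner arm is wound to its far stop and still held there; I handed the job in at 13.3 s, and the hand-in call returned no verdict.

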